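Put the seasonings back in their stands after cooking

ROBOT

A 6-joint arm with a two-finger parallel gripper is mounted at the origin on a cart in front of the work surface, level with it; the furniture and walls round the work are solid. World frame = base frame: x ahead of the robot, y to its left, z up, the work surface at z = 0. Lengths are in mm, angles in rad, forces in N, time in s.
With the tool pointing down it reaches from about 350 to 875 mm from the base axis. Payload 15.5 kg.
Tool frame: the origin (TCP) lies at the very end of the fingers, on their centre line; the grasp point (between the pads) lies r.hold_point_z behind it (r.hold_point_z is the distance from the TCP to the grasp point, in mm); y points along the fingers, x is the direction in which the jaws open and shut, and the axes are right-handed (so a half turn about y gives the same grasp; the last joint's range is limited). The gripper opens to 85 mm and grips with 20 to 120 N. Pads are 22 mm wide; open, the fingers measure 114 mm over their backs; the gripper's body (76 mm by 85 mm) begins 54 mm behind the grasp point. The pads swing forward as they close: fully open they stand 13 mm farther back than shut.
Start: joints at [-1.389, 0.494, 1.345, -0, 1.302, -0.096], TCP at [170.8, -601.21, 231.277] pointing down, gripper open.
Joint ranges: [-2.91, 2.91], [-0.82, 2.16], [0.22, 2.67], [-1.22, 4.37], [0.12, 2.79], [-3.08, 3.08]. Speed limits (rad/s): [1.89, 1.89, 2.57, 3.01, 3.01, 3.01].

INTERFACE

Orientations are given as a unit quaternion [w, x, y, z].
In Python, from rig import r, viewer gives the robot as it stands.
- The arm moves only by the tool drive_tool, never from a script. Its arguments are lists of equal length, an entry for each row: "dp": the shift along the tool's x, y, z in mm, a list of three; "yaw": the turn about the tool's y in rad. In form: {"dp": [[x, y, z], ...], "yaw": [yaw, ...]}. A call has 1 to 20 rows; each row is the pose to reach, as a shift and turn from the pose commanded when the call began, along the tool's axes at that moment; what a row does not reach only later rows make up. A row lasts 1/8 s, in which the tool goes at most 62.5 mm and 10.7 degrees, less where a joint would pass 70% of its speed; a pose out of reach is approached as far as the arm can. A call with a gripper value outside its range is refused whole. "jaw" is the opening, from 0 (shut) to 1 (fully open), set as the call begins (left out, the last holds). The fingers move at their own pace and stop on an object; the grip force is fixed at half the most. Time passes only in rows, so rows that repeat a pose let the fingers close. It gives the time, the measured TCP pose, the force and the opening at its end, in the units of the state.
- r.get_state(): the state, without advancing time (a new reading comes with each control period).
- viewer.read_camera(name): name is "scene" or "top" or "wrist"; returns a dict with "color" (420x560x3 uint8, blue, green, red), "z_map" (420x560 float32, mm along the optical axis (not along the pixel's ray), 0 where there is no reading), "K" (3x3 intrinsics, pixels), "world_to_cam" (4x4, takes a point from world to camera coordinates); the wrist camera has in their place "T_tool_cam" (4x4, takes a point from camera to tool coordinates, whose origin is the TCP and whose axes are the tool frame's). Camera axes: x right, y up, looking along -z (the intrinsics and any distortion apply to the point x, -y, -z); pixel columns grow to the right and rows downward; lengths in mm; the calibration is good to about 2 mm. A picture is of the moment at which its call begins: read the wrist's pose just before it.
- r.finish_job(): hands the job in, once; it reports no verdict.
The state is a dict: "t": time; "joint_pos": joint angles; "qd": joint speeds; "effort": joint torques, N m; "eef_pos": TCP position; "tcp_rot": TCP orientation; "contact_force": force on the tool from outside, world axes, zero at the start; "wrist_torque": the same for the moment, N m; "opening": finger opening in mm.
Only numpy, scipy, OpenCV 4.12 (cv2) and the standard library are available. Lean on these libraries where they do the work, as an engineer would, in place of code of your own. Each camera call takes 0.05 s, during which the arm holds its last target. There are 200 camera calls.

TASK

Cooking is done: put the five seasonings standing in a cluster on the worktop back where each belongs. The square oil cruet goes in the square well of the wooden cruet caddy and the round vinegar cruet in its round well, the pepper mill in the larger well of the grey stone stand and the salt shaker in the smaller one, and the loose spice jar in the empty middle well of the spice rack. Each must be set down, not dropped, and end standing upright on the floor of its well; knock nothing over and leave the two jars already in the rack where they are.

Things in the scene. Friction and masses are not known exactly. Their poses are not given: they have to be found in the camera images.
- oil_cruet: square green glass oil cruet, 60 x 60 mm across its flats (they face its x and y axes, up to 62 mm), then a shoulder and a round neck with a steel collar, 28 mm across, from 84 to 108 mm, and a small steel stopper; 119 mm tall, about 0.26 kg. Origin at the centre of its underside, z up along its axis; it stands upright on the worktop at the start. 
- vinegar_cruet: round green glass vinegar cruet, 60 mm across up to 58 mm, then a shoulder and the same neck: steel collar, 28 mm across, from 84 to 108 mm, and small steel stopper; 119 mm tall, about 0.24 kg. Origin at the centre of its underside, z up along its axis; it stands upright on the worktop at the start. 
- pepper_mill: turned dark-wood pepper mill, 56 mm across at the foot, waisted, with a straight-sided head 52 mm across from 64 to 86 mm and a small steel knob on top; 112 mm tall, about 0.20 kg. The head does not turn. Origin at the centre of its underside, z up along its axis; it stands upright on the worktop at the start. 
- salt_shaker: small round glass salt shaker with a domed grey metal top, 44 mm across, 90 mm tall, about 0.10 kg; glass up to 66 mm, the top above it 34 mm across; its foot is slightly uneven, so it may lean by 2 degrees. Origin at the centre of its underside, z up along its axis; it stands upright on the worktop at the start. 
- spice_jar: the spice jar that stands loose on the worktop: round, glass with a red lid, 45 mm across, 106 mm tall, about 0.11 kg; glass 42 mm across up to 85 mm, lid 45 mm across above. Same shape as the two jars in the rack. Origin at the centre of its underside, z up along its axis; it stands upright on the worktop at the start. 
- cruet_caddy: low mid-brown wooden cruet caddy with small brass loops on its two ends, 192 x 94 mm, 220 mm over the loops. Origin: centre of its underside, z up; the row of wells lies along x, at y = 0. 34 mm high; wells 20 mm deep, flat floor 14 mm and mouth 34 mm above the worktop. Fixed. Square well, 76 x 76 mm, centred at x = +47 mm; round well, 74 mm across, at x = -47 mm.
- salt_pepper_stand: low grey stone salt and pepper stand, 188 x 88 mm, two round wells. Origin: centre of its underside, z up; the row of wells lies along x, at y = 0. 34 mm high; wells 20 mm deep, flat floor 14 mm and mouth 34 mm above the worktop. Fixed. The larger well, 72 mm across, is centred at x = +44 mm; the smaller, 58 mm across, at x = -46 mm.
- spice_rack: low pale wooden spice rack, 218 x 78 mm, three round wells, each 58 mm across. Origin: centre of its underside, z up; the row of wells lies along x, at y = 0. 34 mm high; wells 20 mm deep, flat floor 14 mm and mouth 34 mm above the worktop. Fixed. Their centres are at x = +70, 0 and -70 mm. A spice jar stands in each outer well; the middle one is empty.
- rack_jar_far: spice jar (glass, red lid, 45 mm across, 106 mm tall) standing loose in the spice rack's well at x = +70 mm. Origin at the centre of its underside, z up. To be left where it is.
- rack_jar_near: spice jar like the other, standing loose in the spice rack's well at x = -70 mm. Origin at the centre of its underside, z up. To be left where it is.

How it is judged:
By the outcome, as a careful person would: the job done as asked, in the order asked, and still so for the second after the job is handed in, with the robot touching nothing.
It also fails if it takes over 115 s, if anything falls off the work surface, if the arm or the gripper's body presses on something with over 40 N, if the wrist force passes 120 N, or if a joint passes its speed limit or range.

## Working session

There is one attempt and no reset: what is moved stays moved. The work goes in short steps, Python scripts to look and compute and a tool call to move; the robot and the scene stay as the last step left them, time stands still between calls to the robot, and variables do not carry over. Pictures are saved under pics/ and viewed, about 12 in all and at most 16, crops included, and the job is handed in when it is done.

Besides the shell and the picture viewer there is one more tool, called as name(argument=value, ...) on one line, values as JSON. drive_tool: Moves the arm, as the interface text tells. Its arguments: {"type":"object","properties":{"dp":{"type":"array","items":{"type":"array","items":{"type":"number"}}},"yaw":{"type":"array","items":{"type":"number"}},"jaw":{"type":"number"}},"required":["dp","yaw"]}

```bash
ls; mkdir -p pics; python3 - <<'E'
from rig import r, viewer
import cv2, numpy as np
s=r.get_state(); print({k:np.round(v,3) for k,v in s.items()}, r.hold_point_z)
for n in ["scene","top"]:
    c=viewer.read_camera(n); cv2.imwrite(f"pics/{n}0.png",c["color"]); np.savez(f"{n}0.npz",**c)
    print(n,c["K"],np.round(np.linalg.inv(c["world_to_cam"]),3),[k for k in c])
E
```

```text
pics
{'t': np.float64(0.0), 'joint_pos': array([-1.39 ,  0.494,  1.346, -0.   ,  1.302, -0.095]), 'qd': array([-0.001, -0.002, -0.001, -0.001, -0.   , -0.   ]), 'effort': array([-2.0000e-03, -8.8216e+01, -3.8387e+01, -0.0000e+00,  1.0000e-02,
       -0.0000e+00]), 'eef_pos': array([ 170.701, -600.862,  230.706]), 'tcp_rot': array([ 0.564, -0.564,  0.427, -0.426]), 'contact_force': array([-0.097, -0.155, -0.697]), 'wrist_torque': array([ 0.044, -0.054, -0.048]), 'opening': np.float64(85.703)} 18.700000000000003
scene [[528.70883259   0.         281.66301041]
 [  0.         528.70883259 198.82521623]
 [  0.           0.           1.        ]] [[-6.99000e-01  4.90000e-01 -5.21000e-01 -2.40449e+02]
 [-7.15000e-01 -4.80000e-01  5.08000e-01  5.58998e+02]
 [-2.00000e-03  7.28000e-01  6.86000e-01  9.43046e+02]
 [ 0.00000e+00  0.00000e+00  0.00000e+00  1.00000e+00]] ['color', 'z_map', 'K', 'world_to_cam']
top [[458.17016126   0.         275.99913245]
 [  0.         458.17016126 208.52586602]
 [  0.           0.           1.        ]] [[-1.000000e-02  9.970000e-01 -7.400000e-02  3.687960e+02]
 [-1.000000e+00 -1.000000e-02 -1.000000e-03 -1.219030e+02]
 [-2.000000e-03  7.400000e-02  9.970000e-01  1.309675e+03]
 [ 0.000000e+00  0.000000e+00  0.000000e+00  1.000000e+00]] ['color', 'z_map', 'K', 'world_to_cam']
```

View pics/scene0.png

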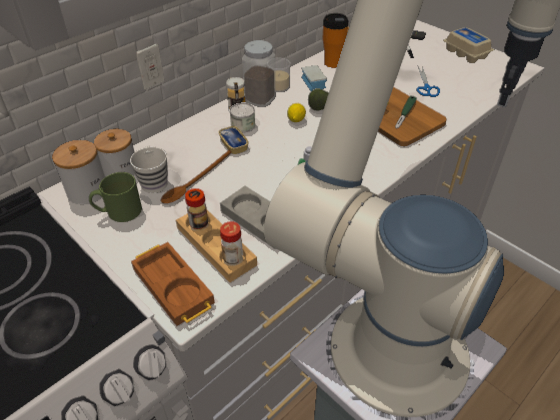

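View pics/top0.png

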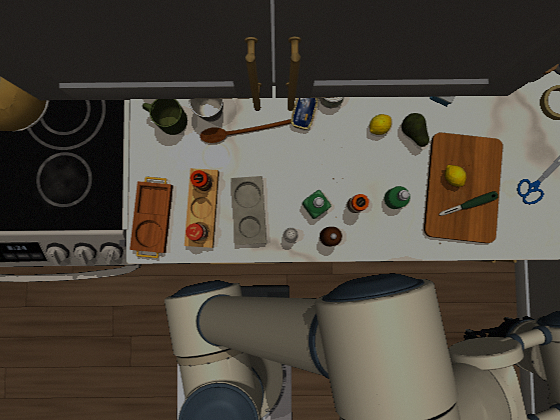

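Five seasonings sit in the middle of the top view: oil (316,204), spice jar (358,203), vinegar (397,197), salt (290,236), pepper (330,236). The caddy is at (152,218), the rack at (201,208) and the stand at (249,212). Cabinets hang above row 100. I'll enlarge this and check depth.

```bash
cat > h.py <<'E'
import numpy as np, cv2
from rig import r, viewer
def cast(c,u,v,z,Twc=None):
    """pixel -> world point on plane z"""
    T=np.linalg.inv(c["world_to_cam"]) if Twc is None else Twc
    d=T[:3,:3]@np.array([(u-c["K"][0,2])/c["K"][0,0],-(v-c["K"][1,2])/c["K"][1,1],-1.0])
    o=T[:3,3]; return o+d*(z-o[2])/d[2]
def cloud(c,Twc=None):
    T=np.linalg.inv(c["world_to_cam"]) if Twc is None else Twc
    K=c["K"]; Z=c["z_map"]; v,u=np.mgrid[:Z.shape[0],:Z.shape[1]]
    P=np.stack([(u-K[0,2])/K[0,0]*Z,-(v-K[1,2])/K[1,1]*Z,-Z],-1)
    W=P@T[:3,:3].T+T[:3,3]; W[Z<=0]=np.nan; return W
E
python3 - <<'E'
from h import *
c=dict(np.load("top0.npz")); W=cloud(c)
for n,u,v in [("table",230,150),("cab",180,50),("cabedge",300,90),("oil",316,204),("jar",358,203),("vin",397,197),("salt",290,236),("pep",330,236),("caddyfl",150,200),("caddyfl2",150,235),("rackmid",201,207),("stand",249,230),("front",300,258),("hood",20,60),("hood2",20,95),("boardR",470,170)]:
    print(n,np.round(W[v,u]))
im=c["color"][140:265,125:425]; cv2.imwrite("pics/top0c.png",cv2.resize(im,None,fx=2.66,fy=2.66,interpolation=cv2.INTER_CUBIC))
for u in (20,100,180,260,340,500): # lowest height of overhead & front edges
    col=W[:,u]; m=col[:,2]>250; print(u,"overhead minx",np.round(np.nanmin(col[:200][m[:200]],axis=0)) if m[:200].any() else None)
E
```

```text
table [636.  11.   4.]
cab [630.   7. 707.]
cabedge [ 620. -163.  567.]
oil [ 468. -225.  118.]
jar [ 470. -336.  107.]
vin [ 487. -444.   90.]
salt [ 386. -157.   90.]
pep [ 384. -261.  104.]
caddyfl [492. 236.  18.]
caddyfl2 [393. 237.  13.]
rackmid [471.  92.  15.]
stand [405. -43.  14.]
front [ 324. -187.   -0.]
hood [623. 230. 695.]
hood2 [764. 553. 125.]
boardR [ 569. -672.   19.]
20 overhead minx [620. 150. 590.]
100 overhead minx [620.  66. 529.]
180 overhead minx [621. -20. 527.]
260 overhead minx [ 589. -107.  531.]
340 overhead minx [ 621. -234.  531.]
500 overhead minx [ 620. -513.  527.]
```

View pics/top0c.png

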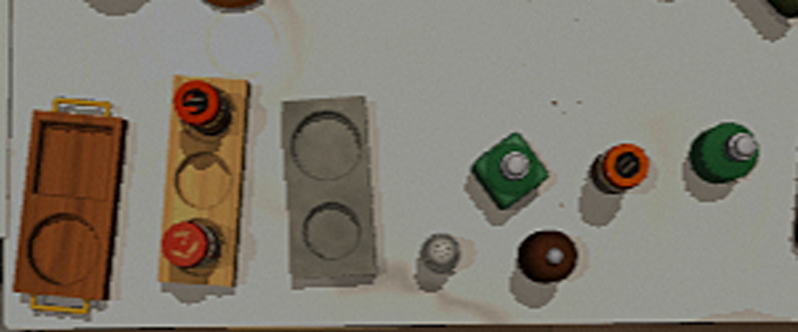

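The crop shows the oil cruet as a diamond turned by roughly 45°. All five stand clear of each other, and the wells are visible. Next I'll measure.

```bash
python3 - <<'E'
from h import *
from scipy.spatial.transform import Rotation as Rn
q=r.get_state()["tcp_rot"]; R=Rn.from_quat(np.r_[q[1:],q[0]]).as_matrix(); print("R",np.round(R,3))
c=dict(np.load("top0.npz")); W=cloud(c)
lab=cv2.cvtColor(c["color"],cv2.COLOR_BGR2HSV)
def well(W,box,zr):
    u0,u1,v0,v1=box; P=W[v0:v1,u0:u1].reshape(-1,3); P=P[(P[:,2]>zr[0])&(P[:,2]<zr[1])]
    return P
t=W[140:180,220:280].reshape(-1,3); print("table z",np.nanmean(t[:,2]),np.nanstd(t[:,2]))
def rect(name,box,zr=(28,40)):
    u0,u1,v0,v1=box
    m=np.zeros(W.shape[:2],np.uint8); m[v0:v1,u0:u1]=(W[v0:v1,u0:u1,2]>zr[0])&(W[v0:v1,u0:u1,2]<zr[1])
    P=W[m>0]; rc=cv2.minAreaRect(P[:,:2].astype(np.float32)); print(name,len(P),np.round(P[:,2].mean(),1),[np.round(x,2) for x in rc])
rect("caddy",(131,175,181,251)); rect("rack",(183,219,165,252)); rect("stand",(228,272,174,252))
for n,u,v,zt,rad in [("oil",316,204,119,45),("jar",358,203,106,40),("vin",397,197,119,45),("salt",290,236,90,35),("pep",330,236,112,40),("jarfar",200,180,120,40),("jarnear",196,231,120,40)]:
    p=cast(c,u,v,zt)
    near=np.hypot(W[...,0]-p[0],W[...,1]-p[1])<rad
    for lo,hi in [(30,60),(60,80),(80,98),(98,109),(109,125)]:
        P=W[near&(W[...,2]>lo)&(W[...,2]<hi)]
        if len(P)>4:
            (x,y),rr=cv2.minEnclosingCircle(P[:,:2].astype(np.float32)); print(n,lo,hi,len(P),"mean",np.round(P.mean(0),1),"circ",round(x,1),round(y,1),round(rr,1))
    if n=="oil":
        m=((lab[...,0]>60)&(lab[...,0]<95)&(lab[...,1]>110)&near).astype(np.uint8)
        v_,u_=np.nonzero(m); Q=np.array([cast(c,a,b,62)[:2] for a,b in zip(u_,v_)],np.float32); print("oil rect",len(Q),cv2.minAreaRect(Q))
E
```

```text
R [[ 0.273 -0.     0.962]
 [-0.962  0.001  0.273]
 [-0.001 -1.     0.   ]]
table z 2.171575098839838 7.1696293967894835
caddy 1048 34.5 [array([444.92, 233.12]), array([ 96.13, 191.99]), np.float64(84.47)]
rack 1091 34.6 [array([468.92,  91.23]), array([ 79.13, 218.04]), np.float64(85.9)]
stand 1254 34.7 [array([460.34, -40.93]), array([188.16,  88.24]), np.float64(3.33)]
oil 30 60 94 mean [ 469.9 -222.8   54.5] circ 474.0 -230.2 38.7
oil 60 80 301 mean [ 473.  -229.3   66.4] circ 473.0 -230.6 36.7
oil 80 98 5 mean [ 463.6 -225.4   91.8] circ 464.4 -226.8 8.3
oil 98 109 23 mean [ 474.5 -228.   106.4] circ 474.3 -230.6 13.5
oil 109 125 62 mean [ 473.6 -229.9  116.4] circ 474.3 -230.1 12.7
oil rect 340 ((472.85211181640625, -229.62879943847656), (56.77100372314453, 60.1745491027832), 35.482765197753906)
jar 30 60 31 mean [ 467.  -324.7   44.3] circ 471.3 -334.9 21.7
jar 60 80 30 mean [ 466.7 -325.    70.9] circ 470.4 -334.3 20.5
jar 80 98 21 mean [ 464.1 -328.1   94.1] circ 472.9 -340.5 22.5
jar 98 109 196 mean [ 474.  -341.1  106. ] circ 474.2 -341.2 22.1
jar 109 125 24 mean [ 471.3 -
[... 812 characters left out ...]

pep 109 125 15 mean [ 385.7 -269.3  110.7] circ 385.4 -268.7 7.0
jarfar 30 60 271 mean [526.4  70.8  36.2] circ 533.8 77.8 39.9
jarfar 60 80 26 mean [529.   70.7  71.8] circ 536.7 79.4 21.8
jarfar 80 98 20 mean [529.6  69.4  87.2] circ 535.9 79.6 21.9
jarfar 98 109 19 mean [530.7  69.8 105.5] circ 537.1 78.9 22.0
jarfar 109 125 218 mean [538.2  82.7 120.2] circ 538.6 83.9 22.1
jarnear 30 60 266 mean [401.9  78.6  35.7] circ 400.5 87.9 39.9
jarnear 60 80 18 mean [395.6  77.   69.6] circ 395.0 84.3 19.4
jarnear 80 98 23 mean [396.7  77.9  86.8] circ 398.7 89.8 21.6
jarnear 98 109 13 mean [401.   82.3 106.3] circ 399.7 94.5 22.6
jarnear 109 125 222 mean [399.3  94.1 120.6] circ 399.3 94.8 22.5
```

drive_tool(dp=[[-10, 0, 14], [-40, 0, 57], [-80, 5, 115], [-120, 15, 172], [-160, 25, 229], [-200, 35, 286], [-235, 45, 337], [-260, 50, 372], [-270, 52, 387], [-274, 52, 393], [-274, 52, 393], [-274, 52, 393]], yaw=[0, 0, 0, 0, 0, 0, 0, 0, 0, 0, 0, 0], jaw=1)

```text
t: 1.6
eef_pos: [473.4, -230.9, 179.4]
tcp_rot: [-0.564, 0.564, -0.426, 0.427]
contact_force: [0.4, -0.6, -0.1]
opening: 85.4
```

```bash
cat >> h.py <<'E'
from scipy.spatial.transform import Rotation as Rn
def tool():
    s=r.get_state(); q=s["tcp_rot"]; return s,Rn.from_quat(np.r_[q[1:],q[0]]).as_matrix()
def to(*targets):
    s,R=tool(); print("t",round(float(s["t"]),2),"tcp",np.round(s["eef_pos"],1),"jaw deg",round(float(np.degrees(np.arctan2(R[1,0],R[0,0]))),1),"open",round(float(s["opening"]),1),"F",np.round(s["contact_force"],1),"j",np.round(s["joint_pos"],2))
    for t in targets: print(" target",t,"dp",np.round(R.T@(np.array(t,float)-s["eef_pos"]),1))
E
python3 - <<'E'
from h import *
to((473.7,-230.3,85))
s,R=tool(); c=viewer.read_camera("wrist"); print(np.round(c["T_tool_cam"],2))
T=np.eye(4); T[:3,:3]=R; T[:3,3]=s["eef_pos"]; np.savez("w1.npz",**c,T=T@c["T_tool_cam"])
cv2.imwrite("pics/w1.png",c["color"])
W=cloud(c,T@c["T_tool_cam"])
for lo,hi in [(55,70),(98,109),(109,125)]:
    m=(np.hypot(W[...,0]-473,W[...,1]+230)<45)&(W[...,2]>lo)&(W[...,2]<hi); P=W[m]
    if len(P)>5: print(lo,hi,len(P),P.mean(0),cv2.minEnclosingCircle(P[:,:2].astype(np.float32)),cv2.minAreaRect(P[:,:2].astype(np.float32)))
E
```

```text
t 1.6 tcp [ 473.4 -230.9  179.4] jaw deg -74.2 open 85.4 F [ 0.4 -0.6 -0.1] j [-0.57  0.42  1.65 -0.    1.07  0.73]
 target (473.7, -230.3, 85) dp [-0.5 94.4  0.4]
[[   1.     -0.      0.     -0.61]
 [   0.      0.32   -0.95 -142.84]
 [   0.      0.95    0.32   81.14]
 [   0.      0.      0.      1.  ]]
55 70 3403 [ 482.37906833 -230.70875277   62.95463284] ((474.064453125, -233.27630615234375), 38.73765182495117) ((473.79254150390625, -232.9146728515625), (58.74972152709961, 59.78922653198242), 35.522071838378906)
98 109 646 [ 479.63782758 -231.39321296  106.4704432 ] ((473.54925537109375, -233.36497497558594), 14.053023338317871) ((474.2035217285156, -233.2332763671875), (26.334007263183594, 27.487817764282227), 17.443281173706055)
109 125 894 [ 474.89356534 -232.99392819  117.31038113] ((473.58038330078125, -233.4342041015625), 12.826411247253418) ((474.79827880859375, -233.26870727539062), (21.43259620666504, 23.338077545166016), 6.261853218078613)
```

View pics/w1.png

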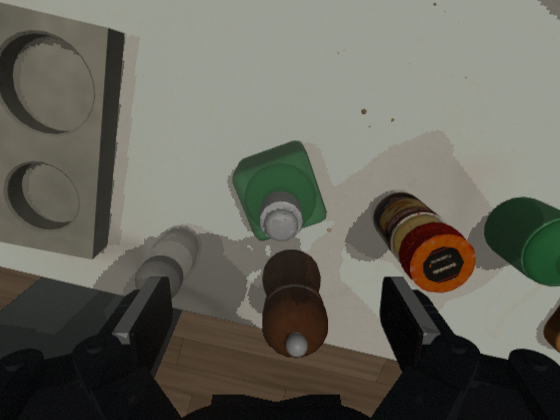

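The wrist view shows the cruet neck at (281,222) midway between the fingers. The wrist camera agrees with the top view to within 3 mm, with the same 35.5° yaw. Going down.

drive_tool(dp=[[1, 15, 0], [1, 40, 0], [1, 65, 0], [1, 82, 0], [1, 90, 0], [1, 93, 0], [1, 93, 0], [1, 93, 0]], yaw=[0, 0, 0, 0, 0, 0, 0, 0])

```text
t: 2.65
eef_pos: [474.5, -231.4, 86.8]
tcp_rot: [0.564, -0.564, 0.426, -0.427]
contact_force: [0.0, 0.6, 0.2]
opening: 85.2
```

drive_tool(dp=[[0, 0, 0], [0, 0, 0], [0, 0, 0], [0, 0, 0], [0, 0, 0], [0, 0, 0], [0, 0, 0], [0, 0, 0], [0, 0, 0], [0, 0, 0]], yaw=[0, 0, 0, 0, 0, 0, 0, 0, 0, 0], jaw=0)

```text
t: 3.9
eef_pos: [474.5, -231.4, 86.4]
tcp_rot: [0.564, -0.564, 0.426, -0.426]
contact_force: [-0.5, -1.9, 4.8]
opening: 26.0
```

drive_tool(dp=[[0, -4, 0], [0, -14, 0], [0, -34, 0], [0, -59, 0], [0, -84, 0], [0, -109, 0], [0, -129, 0], [0, -140, 0], [0, -144, 0], [0, -144, 0]], yaw=[0, 0, 0, 0, 0, 0, 0, 0, 0, 0])

```text
t: 5.15
eef_pos: [474.0, -231.1, 230.0]
tcp_rot: [-0.564, 0.564, -0.426, 0.426]
contact_force: [0.6, 0.9, -2.7]
opening: 25.8
```

```bash
python3 - <<'E'
from h import *
to((491.7,228.6,231),(491.7,228.6,101))
E
```

```text
t 5.15 tcp [ 474.  -231.1  230. ] jaw deg -74.1 open 25.8 F [ 0.6  0.9 -2.7] j [-0.57  0.36  1.59  0.    1.2   0.73]
 target (491.7, 228.6, 231) dp [-437.4   -0.9  142.6]
 target (491.7, 228.6, 101) dp [-437.3  129.1  142.6]
```

drive_tool(dp=[[-9, 0, 3], [-30, 0, 10], [-65, 0, 21], [-105, 0, 34], [-145, 0, 47], [-185, 0, 60], [-225, 0, 73], [-265, 0, 86], [-305, 0, 99], [-345, 0, 112], [-380, 0, 124], [-407, 0, 133], [-425, 0, 138], [-434, 0, 141], [-437, 0, 143], [-437, 0, 143], [-437, 0, 143], [-437, 0, 143]], yaw=[0, 0.04, 0.1, 0.16, 0.22, 0.28, 0.34, 0.4, 0.46, 0.52, 0.58, 0.64, 0.68, 0.7, 0.716, 0.716, 0.716, 0.716])

```text
t: 7.4
eef_pos: [492.4, 227.8, 230.3]
tcp_rot: [0.379, -0.379, 0.597, -0.597]
contact_force: [0.9, -0.6, -3.2]
opening: 26.0
```

```bash
cat >> h.py <<'E'
def wrist(name):
    s,R=tool(); c=viewer.read_camera("wrist"); T=np.eye(4); T[:3,:3]=R; T[:3,3]=s["eef_pos"]
    T=T@c["T_tool_cam"]; cv2.imwrite(f"pics/{name}.png",c["color"]); return c,T,cloud(c,T)
E
python3 - <<'E'
from h import *
to((491.7,228.6,101))
c,T,W=wrist("w2")
np.savez("w2.npz",T=T,**c)
m=(abs(W[...,0]-445)<140)&(abs(W[...,1]-233)<75)&(W[...,2]>28)&(W[...,2]<40)
P=W[m]; print(len(P),P.mean(0),cv2.minAreaRect(P[:,:2].astype(np.float32)),P.min(0),P.max(0))
E
```

```text
t 7.4 tcp [492.4 227.8 230.3] jaw deg -115.2 open 26.0 F [ 0.9 -0.6 -3.2] j [0.32 0.38 1.55 0.   1.21 2.33]
 target (491.7, 228.6, 101) dp [ -0.4 129.3  -1. ]
3962 [470.58032722 207.76362336  33.89502121] ((443.1612243652344, 230.11898803710938), (94.349609375, 192.52378845214844), 84.26673126220703) [342.98495893 174.09771811  28.00911907] [543.44883259 271.23853452  36.98702714]
```

View pics/w2.png

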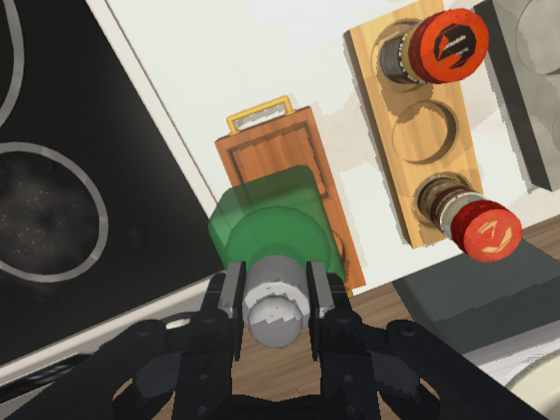

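The caddy lies below the held cruet, with its square well near (280,170), and the grip looks good. I'll calibrate the wrist camera against the held stopper, since it sits on the TCP axis.

```bash
python3 - <<'E'
from h import *
c=dict(np.load("w2.npz")); T=c["T"]; W=cloud(c,T)
z0=230.3-86.4
for lo,hi in [(55,66),(111,122)]:
    m=(np.hypot(W[...,0]-492.4,W[...,1]-227.8)<48)&(W[...,2]>z0+lo)&(W[...,2]<z0+hi)
    m[:, :190]=0; m[:,370:]=0
    P=W[m]; print(lo,len(P),P.mean(0),cv2.minEnclosingCircle(P[:,:2].astype(np.float32)),cv2.minAreaRect(P[:,:2].astype(np.float32)))
E
```

```text
55 4221 [506.8043471  220.38399401 205.25784478] ((490.859619140625, 227.39193725585938), 38.625213623046875) ((491.6922607421875, 227.67356872558594), (59.51133346557617, 57.040977478027344), 84.46930694580078)
111 3648 [494.42867186 226.95143375 261.21247585] ((497.42547607421875, 225.4460906982422), 26.798931121826172) ((492.0018615722656, 227.91717529296875), (53.59499740600586, 23.075111389160156), 65.50555419921875)
```

drive_tool(dp=[[2, 5, -0.6], [2, 20, -0.6], [2, 45, -0.6], [2, 70, -0.6], [2, 92, -0.6], [2, 106, -0.6], [2, 114, -0.6], [2, 119, -0.6], [2, 123, -0.6], [2, 125, -0.6], [2, 127, -0.6], [2, 127, -0.6], [2, 127, -0.6]], yaw=[0, 0, 0, 0, 0, 0, 0, 0, 0, 0, 0, 0, 0])

```text
t: 9.07
eef_pos: [491.0, 226.7, 103.4]
tcp_rot: [-0.379, 0.379, -0.597, 0.597]
contact_force: [-0.2, 0.6, -2.3]
opening: 26.1
```

drive_tool(dp=[[0, 1, 0], [0, 2, 0], [0, 3, 0], [0, 3, 0], [0, 3, 0]], yaw=[0, 0, 0, 0, 0])

```text
t: 9.7
eef_pos: [491.1, 226.6, 100.5]
tcp_rot: [-0.379, 0.379, -0.597, 0.597]
contact_force: [-1.8, -2.9, 4.7]
opening: 25.8
```

drive_tool(dp=[[0, 0, 0], [0, 0, 0], [0, 0, 0], [0, 0, 0], [0, 0, 0], [0, 0, 0]], yaw=[0, 0, 0, 0, 0, 0], jaw=0.7)

```text
t: 10.45
eef_pos: [491.0, 226.7, 100.3]
tcp_rot: [-0.379, 0.379, -0.597, 0.597]
contact_force: [1.0, -0.2, 0.3]
opening: 59.5
```

drive_tool(dp=[[0, -5, 0], [0, -20, 0], [0, -45, 0], [0, -75, 0], [0, -100, 0], [0, -115, 0], [0, -120, 0], [0, -120, 0]], yaw=[0, 0, 0, 0, 0, 0, 0, 0])

```text
t: 11.45
eef_pos: [490.8, 226.6, 220.1]
tcp_rot: [0.379, -0.379, 0.597, -0.597]
contact_force: [0.8, -0.3, -0.6]
opening: 60.1
```

```bash
cat >> h.py <<'E'
def circ(W,x,y,rad,lo,hi):
    m=(np.hypot(W[...,0]-x,W[...,1]-y)<rad)&(W[...,2]>lo)&(W[...,2]<hi); P=W[m]
    if len(P)<6: print("few",len(P)); return
    (a,b),q=cv2.minEnclosingCircle(P[:,:2].astype(np.float32)); print(lo,hi,"n",len(P),"circ",round(a,1),round(b,1),round(q,1),"zmean",P[:,2].mean().round(1),"rect",np.round(cv2.minAreaRect(P[:,:2].astype(np.float32))[2],1))
E
python3 - <<'E'
from h import *
c,T,W=wrist("w3")
for lo,hi in [(66,80),(113,122),(123,138)]: circ(W,491,226.6,45,lo,hi)
to((491,-454.8,220),(491,-455,86))
E
```

```text
66 80 n 2239 circ 488.9 225.2 39.1 zmean 75.0 rect 84.4
113 122 n 326 circ 488.7 225.4 13.8 zmean 119.9 rect 65.8
123 138 n 727 circ 488.9 225.2 13.0 zmean 131.4 rect 56.5
t 11.5 tcp [490.7 226.6 219.7] jaw deg -115.2 open 59.4 F [-0.1 -0.4  0.4] j [0.32 0.39 1.57 0.   1.19 2.33]
 target (491, -454.8, 220) dp [ 6.165e+02 -1.000e-01  2.900e+02]
 target (491, -455, 86) dp [616.6 133.9 290.2]
```

View pics/w3.png

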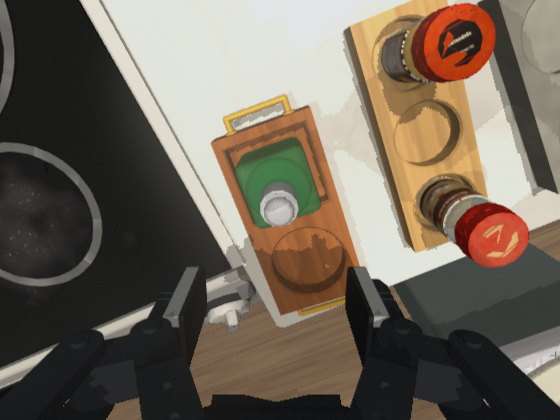

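The oil cruet stands in the square well at (278,185), upright with its top at 133 mm, as expected. On to the vinegar.

drive_tool(dp=[[18, 0, 8], [54, 0, 25], [99, 0, 46], [144, 0, 68], [189, 0, 89], [234, 0, 110], [279, 0, 131], [324, 0, 152], [369, 0, 174], [414, 0, 195], [459, 0, 216], [504, 0, 237], [549, 0, 258], [580, 0, 273], [603, 0, 284], [614, 0, 289], [616.5, 0, 290], [616.5, 0, 290]], yaw=[0, -0.03, -0.06, -0.09, -0.12, -0.15, -0.18, -0.21, -0.24, -0.27, -0.3, -0.33, -0.35, -0.36, -0.37, -0.37, -0.37, -0.37], jaw=1)

```text
t: 13.75
eef_pos: [491.1, -453.9, 220.1]
tcp_rot: [0.482, -0.482, 0.517, -0.517]
contact_force: [-0.2, 0.3, 0.6]
opening: 85.5
```

drive_tool(dp=[[0, 8, 0], [0, 30, 0], [0, 60, 0], [0, 90, 0], [0, 115, 0], [0, 128, 0], [0, 133, 0], [0, 134, 0], [0, 134, 0]], yaw=[0, 0, 0, 0, 0, 0, 0, 0, 0])

```text
t: 14.88
eef_pos: [491.6, -454.9, 87.1]
tcp_rot: [-0.482, 0.482, -0.517, 0.517]
contact_force: [-0.3, 0.0, -0.4]
opening: 85.3
```

```bash
python3 - <<'E'
from h import *
to((491,-454.8,86.2),(491,-454.8,230))
E
```

```text
t 14.88 tcp [ 491.6 -454.9   87.1] jaw deg -94.0 open 85.3 F [-0.3  0.  -0.4] j [-0.84  0.71  1.37  0.    1.07  0.8 ]
 target (491, -454.8, 86.2) dp [-0.1  0.9 -0.6]
 target (491, -454.8, 230) dp [   0.  -142.9   -0.5]
```

drive_tool(dp=[[0, 0, 0], [0, 0, 0], [0, 0, 0], [0, 0, 0], [0, 0, 0], [0, 0, 0], [0, 0, 0], [0, 0, 0], [0, 0, 0], [0, 0, 0]], yaw=[0, 0, 0, 0, 0, 0, 0, 0, 0, 0], jaw=0)

```text
t: 16.12
eef_pos: [491.4, -454.8, 86.5]
tcp_rot: [-0.482, 0.482, -0.517, 0.517]
contact_force: [0.8, -0.8, 6.2]
opening: 25.8
```

drive_tool(dp=[[0, -4, 0], [0, -14, 0], [0, -34, 0], [0, -59, 0], [0, -84, 0], [0, -109, 0], [0, -129, 0], [0, -140, 0], [0, -144, 0], [0, -144, 0]], yaw=[0, 0, 0, 0, 0, 0, 0, 0, 0, 0])

```text
t: 17.38
eef_pos: [491.2, -454.4, 229.9]
tcp_rot: [0.482, -0.482, 0.517, -0.517]
contact_force: [-0.5, 0.3, -1.6]
opening: 26.2
```

```bash
python3 - <<'E'
from h import *
to((398.3,236.5,230.3))
E
```

```text
t 17.38 tcp [ 491.2 -454.4  229.9] jaw deg -94.0 open 26.2 F [-0.5  0.3 -1.6] j [-0.84  0.56  1.23 -0.    1.36  0.8 ]
 target (398.3, 236.5, 230.3) dp [-682.9   -0.  -140.4]
```

drive_tool(dp=[[-12, 0, -2.5], [-40, 0, -8], [-82, 0, -17], [-127, 0, -26], [-172, 0, -35], [-217, 0, -45], [-262, 0, -54], [-307, 0, -63], [-352, 0, -72], [-397, 0, -82], [-442, 0, -91], [-487, 0, -100], [-532, 0, -109], [-577, 0, -119], [-617, 0, -127], [-648, 0, -133], [-668, 0, -137], [-679, 0, -140], [-683, 0, -140.4], [-683, 0, -140.4]], yaw=[0, 0, 0, 0, 0, 0, 0, 0, 0, 0, 0, 0, 0, 0, 0, 0, 0, 0, 0, 0])

```text
t: 19.88
eef_pos: [398.4, 236.1, 230.2]
tcp_rot: [0.482, -0.482, 0.517, -0.517]
contact_force: [0.2, -0.1, -2.3]
opening: 26.2
```

```bash
python3 - <<'E'
from h import *
to((398.3,236.5,103.3))
c,T,W=wrist("w4")
x,y=398.3,236.5
for lo,hi in [(193,208),(255,266)]: circ(W,x,y,40,lo,hi)
m=(abs(W[...,0]-445)<140)&(abs(W[...,1]-233)<75)&(W[...,2]>28)&(W[...,2]<40)
P=W[m]; print(len(P),cv2.minAreaRect(P[:,:2].astype(np.float32)))
E
```

```text
t 19.88 tcp [398.4 236.1 230.2] jaw deg -94.0 open 26.2 F [ 0.2 -0.1 -2.3] j [ 0.41  0.27  1.73 -0.    1.14  2.05]
 target (398.3, 236.5, 103.3) dp [-4.000e-01  1.269e+02 -1.000e-01]
193 208 n 1579 circ 399.1 234.6 29.4 zmean 202.6 rect 84.6
255 266 n 3705 circ 404.0 236.2 26.7 zmean 261.4 rect 85.6
8240 ((444.8201904296875, 229.94883728027344), (94.27313995361328, 189.2545928955078), 84.2548828125)
```

drive_tool(dp=[[-0.4, 5, 0], [-0.4, 20, 0], [-0.4, 45, 0], [-0.4, 70, 0], [-0.4, 92, 0], [-0.4, 106, 0], [-0.4, 114, 0], [-0.4, 119, 0], [-0.4, 123, 0], [-0.4, 125, 0], [-0.4, 127, 0], [-0.4, 128, 0], [-0.4, 129, 0], [-0.4, 130, 0], [-0.4, 130, 0], [-0.4, 130, 0]], yaw=[0, 0, 0, 0, 0, 0, 0, 0, 0, 0, 0, 0, 0, 0, 0, 0])

```text
t: 21.92
eef_pos: [398.6, 236.9, 100.4]
tcp_rot: [-0.483, 0.482, -0.517, 0.517]
contact_force: [-0.2, -0.1, 3.2]
opening: 25.9
```

drive_tool(dp=[[0, 0, 0], [0, 0, 0], [0, 0, 0], [0, 0, 0], [0, 0, 0], [0, 0, 0]], yaw=[0, 0, 0, 0, 0, 0], jaw=0.7)

```text
t: 22.68
eef_pos: [398.5, 236.9, 100.3]
tcp_rot: [0.482, -0.482, 0.517, -0.517]
contact_force: [0.0, -1.6, -0.0]
opening: 59.5
```

drive_tool(dp=[[0, -5, 0], [0, -20, 0], [0, -45, 0], [0, -75, 0], [0, -100, 0], [0, -115, 0], [0, -120, 0], [0, -120, 0]], yaw=[0, 0, 0, 0, 0, 0, 0, 0])

```text
t: 23.68
eef_pos: [398.4, 236.8, 220.2]
tcp_rot: [-0.482, 0.482, -0.517, 0.517]
contact_force: [-0.3, 0.3, -0.6]
opening: 60.1
```

```bash
python3 - <<'E'
from h import *
c,T,W=wrist("w5")
for lo,hi in [(60,80),(113,122),(123,138)]: circ(W,398,236,40,lo,hi)
to((385.2,-268.2,220.3))
E
```

```text
60 80 n 1091 circ 397.7 233.1 29.8 zmean 75.4 rect 0.1
113 122 n 338 circ 397.8 233.1 13.9 zmean 119.9 rect 1.1
123 138 n 719 circ 398.0 233.0 13.0 zmean 131.4 rect 67.2
t 23.73 tcp [398.3 236.8 219.9] jaw deg -94.0 open 60.0 F [ 0.1  0.4 -0.6] j [0.41 0.28 1.74 0.   1.12 2.05]
 target (385.2, -268.2, 220.3) dp [ 5.046e+02 -3.000e-01  2.190e+01]
```

The vinegar stands upright on its floor. On to the pepper mill.

drive_tool(dp=[[12, 0, 0.5], [40, 0, 2], [85, 0, 4], [132, 0, 6], [180, 0, 8], [228, 0, 10], [276, 0, 12], [324, 0, 14], [372, 0, 16], [420, 0, 18], [460, 0, 20], [486, 0, 21], [500, 0, 22], [504.6, 0, 22], [504.6, 0, 22], [504.6, 0, 22]], yaw=[0, 0, 0, 0, 0, 0, 0, 0, 0, 0, 0, 0, 0, 0, 0, 0], jaw=1)

```text
t: 25.72
eef_pos: [385.6, -267.2, 220.3]
tcp_rot: [0.483, -0.483, 0.517, -0.517]
contact_force: [0.1, -0.5, 0.1]
opening: 85.2
```

```bash
python3 - <<'E'
from h import *
to((385.2,-268.2,56))
c,T,W=wrist("w6")
for lo,hi in [(84,97),(104,118)]: circ(W,385.2,-269,40,lo,hi)
E
```

```text
t 25.73 tcp [ 385.6 -267.2  220.3] jaw deg -93.9 open 85.2 F [ 0.1 -0.5  0.1] j [-0.73  0.29  1.73  0.    1.12  0.91]
 target (385.2, -268.2, 56) dp [  1.1 164.3  -0.3]
84 97 n 2325 circ 384.0 -271.0 25.6 zmean 93.2 rect 0.3
104 118 n 347 circ 383.8 -271.0 7.9 zmean 109.5 rect 1.7
```

drive_tool(dp=[[1.3, 8, 0], [1.3, 30, 0], [1.3, 60, 0], [1.3, 90, 0], [1.3, 118, 0], [1.3, 140, 0], [1.3, 155, 0], [1.3, 162, 0], [1.3, 164, 0], [1.3, 164, 0], [1.3, 164, 0]], yaw=[0, 0, 0, 0, 0, 0, 0, 0, 0, 0, 0])

```text
t: 27.15
eef_pos: [385.7, -269.5, 56.7]
tcp_rot: [-0.482, 0.482, -0.517, 0.517]
contact_force: [0.0, 0.5, -0.4]
opening: 85.3
```

drive_tool(dp=[[0, 0, 0], [0, 0, 0], [0, 0, 0], [0, 0, 0], [0, 0, 0], [0, 0, 0], [0, 0, 0], [0, 0, 0]], yaw=[0, 0, 0, 0, 0, 0, 0, 0], jaw=0)

```text
t: 28.15
eef_pos: [385.8, -269.6, 56.8]
tcp_rot: [-0.482, 0.482, -0.517, 0.517]
contact_force: [-0.9, 0.2, 11.9]
opening: 50.6
```

drive_tool(dp=[[0, -4, 0], [0, -14, 0], [0, -34, 0], [0, -59, 0], [0, -84, 0], [0, -109, 0], [0, -129, 0], [0, -140, 0], [0, -144, 0], [0, -144, 0]], yaw=[0, 0, 0, 0, 0, 0, 0, 0, 0, 0])

```text
t: 29.4
eef_pos: [385.3, -269.2, 200.0]
tcp_rot: [0.482, -0.482, 0.517, -0.517]
contact_force: [0.2, -0.4, -1.4]
opening: 50.0
```

```bash
python3 - <<'E'
from h import *
to((504,-38.5,200.3))
E
```

```text
t 29.4 tcp [ 385.3 -269.2  200. ] jaw deg -94.0 open 50.0 F [ 0.2 -0.4 -1.4] j [-0.74  0.32  1.76  0.    1.07  0.9 ]
 target (504, -38.5, 200.3) dp [-2.384e+02 -2.000e-01  1.024e+02]
```

drive_tool(dp=[[-8, 0, 3], [-26, 0, 11], [-54, 0, 23], [-88, 0, 38], [-122, 0, 52], [-156, 0, 67], [-188, 0, 81], [-214, 0, 92], [-230, 0, 99], [-237, 0, 102], [-238, 0, 102.4], [-238, 0, 102.4]], yaw=[0, 0, 0, 0, 0, 0, 0, 0, 0, 0, 0, 0])

```text
t: 30.9
eef_pos: [503.8, -39.6, 200.2]
tcp_rot: [0.482, -0.482, 0.517, -0.517]
contact_force: [1.0, -0.3, -2.1]
opening: 50.1
```

```bash
python3 - <<'E'
from h import *
to((504,-38.7,73.3))
c,T,W=wrist("w7")
for lo,hi in [(228,241),(247,261)]: circ(W,504,-40,40,lo,hi)
m=(abs(W[...,0]-460)<120)&(abs(W[...,1]+41)<65)&(W[...,2]>28)&(W[...,2]<40)
P=W[m]; print(len(P),cv2.minAreaRect(P[:,:2].astype(np.float32)),P.min(0),P.max(0))
E
```

```text
t 30.9 tcp [503.8 -39.6 200.2] jaw deg -94.0 open 50.1 F [ 1.  -0.3 -2.1] j [-0.2   0.36  1.68 -0.    1.1   1.44]
 target (504, -38.7, 73.3) dp [ -0.9 126.9   0.2]
228 241 n 12309 circ 509.6 -39.6 38.8 zmean 236.6 rect 57.4
247 261 n 5667 circ 504.0 -40.0 40.0 zmean 254.0 rect 85.4
4502 ((481.5111999511719, -42.72186279296875), (142.7685089111328, 88.14073181152344), 3.3830103874206543) [412.70354162 -90.49130224  28.01245271] [555.07515192   5.10083828  36.60965067]
```

View pics/w7.png

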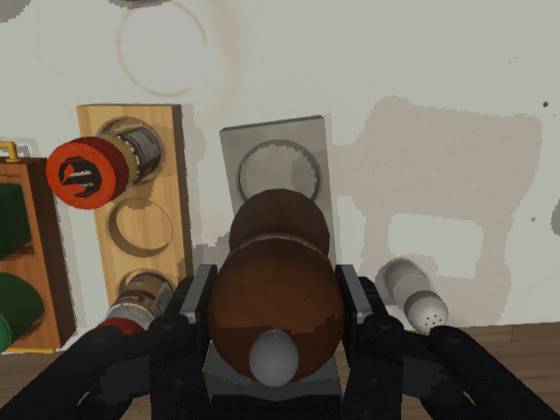

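The mill hangs straight above the large well, which shows at (278,175). The alignment matches within 1 mm, so I'm lowering it.

drive_tool(dp=[[0, 5, 0.3], [0, 20, 0.3], [0, 45, 0.3], [0, 70, 0.3], [0, 92, 0.3], [0, 106, 0.3], [0, 114, 0.3], [0, 119, 0.3], [0, 123, 0.3], [0, 125, 0.3], [0, 127, 0.3], [0, 128, 0.3], [0, 129, 0.3], [0, 130, 0.3], [0, 130, 0.3], [0, 130, 0.3]], yaw=[0, 0, 0, 0, 0, 0, 0, 0, 0, 0, 0, 0, 0, 0, 0, 0])

```text
t: 32.95
eef_pos: [504.8, -39.1, 70.8]
tcp_rot: [-0.483, 0.482, -0.517, 0.517]
contact_force: [-1.4, -0.6, 9.9]
opening: 49.8
```

drive_tool(dp=[[0, 0, 0], [0, 0, 0], [0, 0, 0], [0, 0, 0], [0, 0, 0], [0, 0, 0]], yaw=[0, 0, 0, 0, 0, 0], jaw=0.95)

```text
t: 33.7
eef_pos: [504.4, -39.0, 70.3]
tcp_rot: [0.482, -0.482, 0.517, -0.517]
contact_force: [0.1, -0.2, -0.0]
opening: 81.3
```

drive_tool(dp=[[0, -5, 0], [0, -20, 0], [0, -45, 0], [0, -75, 0], [0, -105, 0], [0, -130, 0], [0, -145, 0], [0, -150, 0], [0, -150, 0]], yaw=[0, 0, 0, 0, 0, 0, 0, 0, 0])

```text
t: 34.83
eef_pos: [504.3, -39.0, 220.6]
tcp_rot: [-0.483, 0.482, -0.517, 0.517]
contact_force: [0.2, 0.1, -0.7]
opening: 81.2
```

```bash
python3 - <<'E'
from h import *
c,T,W=wrist("w8")
for lo,hi in [(97,111),(119,132)]: circ(W,503,-41,40,lo,hi)
for lo,hi in [(55,66),(76,95)]: circ(W,391,-158,30,lo,hi)
to((391,-157.5,220.3))
E
```

```text
97 111 n 2574 circ 503.3 -40.8 25.6 zmean 107.1 rect 67.6
119 132 n 371 circ 503.2 -40.9 8.1 zmean 123.5 rect 82.8
55 66 n 170 circ 399.5 -162.6 13.9 zmean 59.8 rect 79.8
76 95 n 381 circ 396.1 -163.8 15.0 zmean 83.5 rect 39.3
t 34.88 tcp [504.1 -39.  220.1] jaw deg -94.0 open 81.3 F [ 0.  -0.6  0.2] j [-0.2   0.34  1.65  0.    1.15  1.44]
 target (391, -157.5, 220.3) dp [ 126.1   -0.2 -104.6]
```

drive_tool(dp=[[9, 0, -7], [32, 0, -27], [60, 5, -50], [88, 15, -73], [110, 25, -92], [122, 35, -101], [126, 40, -104.6], [126, 40, -104.6], [126, 40, -104.6]], yaw=[0, 0, 0, 0, 0, 0, 0, 0, 0], jaw=1)

```text
t: 36.0
eef_pos: [391.9, -157.2, 180.5]
tcp_rot: [-0.483, 0.482, -0.517, 0.517]
contact_force: [-0.6, -0.1, 0.5]
opening: 85.7
```

```bash
python3 - <<'E'
from h import *
to((391,-157.5,32.3))
c,T,W=wrist("w9")
for lo,hi in [(30,66),(68,78),(78,95)]: circ(W,390,-159,30,lo,hi)
E
```

```text
t 36.0 tcp [ 391.9 -157.2  180.5] jaw deg -93.9 open 85.7 F [-0.6 -0.1  0.5] j [-0.52  0.28  1.89  0.    0.97  1.12]
 target (391, -157.5, 32.3) dp [  0.4 148.2  -1. ]
30 66 n 841 circ 389.3 -160.6 21.4 zmean 46.7 rect 88.0
68 78 n 159 circ 390.1 -160.6 17.2 zmean 74.6 rect 75.5
78 95 n 1685 circ 390.1 -160.7 17.1 zmean 85.4 rect 85.0
```

drive_tool(dp=[[1, 8, -0.7], [1, 30, -0.7], [1, 60, -0.7], [1, 90, -0.7], [1, 115, -0.7], [1, 135, -0.7], [1, 144, -0.7], [1, 148, -0.7], [1, 148, -0.7], [1, 148, -0.7]], yaw=[0, 0, 0, 0, 0, 0, 0, 0, 0, 0])

```text
t: 37.3
eef_pos: [390.8, -158.6, 32.8]
tcp_rot: [-0.483, 0.482, -0.517, 0.517]
contact_force: [-0.1, -0.2, 0.5]
opening: 85.3
```

drive_tool(dp=[[0, 0, 0], [0, 0, 0], [0, 0, 0], [0, 0, 0], [0, 0, 0], [0, 0, 0], [0, 0, 0], [0, 0, 0]], yaw=[0, 0, 0, 0, 0, 0, 0, 0], jaw=0)

```text
t: 38.3
eef_pos: [390.7, -158.5, 32.8]
tcp_rot: [-0.482, 0.482, -0.517, 0.517]
contact_force: [-1.9, 0.1, 19.0]
opening: 37.7
```

drive_tool(dp=[[0, -4, 0], [0, -14, 0], [0, -34, 0], [0, -59, 0], [0, -84, 0], [0, -109, 0], [0, -129, 0], [0, -140, 0], [0, -144, 0], [0, -144, 0]], yaw=[0, 0, 0, 0, 0, 0, 0, 0, 0, 0])

```text
t: 39.55
eef_pos: [390.4, -158.4, 176.1]
tcp_rot: [0.482, -0.482, 0.517, -0.517]
contact_force: [-0.2, -0.0, -0.0]
opening: 37.4
```

```bash
python3 - <<'E'
from h import *
to((414.5,-44.4,176.3))
E
```

```text
t 39.55 tcp [ 390.4 -158.4  176.1] jaw deg -94.0 open 37.4 F [-0.2 -0.  -0. ] j [-0.53  0.29  1.89  0.    0.96  1.11]
 target (414.5, -44.4, 176.3) dp [-115.4   -0.2   16.2]
```

The opening reads 37.5 mm where I expected about 42, so I'm checking the grasp before going on.

```bash
python3 - <<'E'
from h import *
c,T,W=wrist("w10")
for lo,hi in [(130,200),(200,212),(212,226),(226,240)]: circ(W,391,-160,30,lo,hi)
E
```

```text
130 200 n 5841 circ 396.0 -160.4 29.6 zmean 184.5 rect 72.1
200 212 n 2841 circ 396.1 -160.3 29.6 zmean 205.7 rect 70.3
212 226 n 5397 circ 395.3 -160.3 28.8 zmean 219.8 rect 86.4
226 240 n 7279 circ 400.4 -160.8 28.4 zmean 230.5 rect 87.7
```

View pics/w10.png

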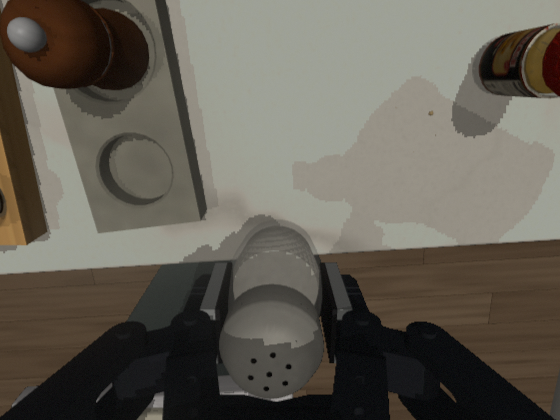

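The shaker is held upright between the pads, dome at (272,340) and foot at (278,235). The glass is probably tapered. Moving on to the small well.

drive_tool(dp=[[-6, 0, 1], [-20, 0, 3], [-42, 0, 6], [-66, 0, 9], [-88, 0, 12], [-104, 0, 14.5], [-112, 0, 16], [-115, 0, 16.2], [-115, 0, 16.2], [-115, 0, 16.2]], yaw=[0, 0, 0, 0, 0, 0, 0, 0, 0, 0])

```text
t: 40.85
eef_pos: [414.6, -45.2, 176.3]
tcp_rot: [-0.482, 0.482, -0.517, 0.517]
contact_force: [-0.7, -0.3, -0.9]
opening: 37.3
```

```bash
python3 - <<'E'
from h import *
to((414.5,-44.4,46.3))
c,T,W=wrist("w11")
P=W[(np.hypot(W[...,0]-414,W[...,1]+46)<20)&(W[...,2]>222)&(W[...,2]<245)]; print("dome top",np.percentile(P[:,2],[50,90,97,99]))
P=W[(abs(W[...,0]-460)<120)&(abs(W[...,1]+41)<65)&(W[...,2]>28)&(W[...,2]<40)]; print(len(P),cv2.minAreaRect(P[:,:2].astype(np.float32)),P.min(0),P.max(0))
E
```

```text
t 40.85 tcp [414.6 -45.2 176.3] jaw deg -94.0 open 37.3 F [-0.7 -0.3 -0.9] j [-0.25  0.28  1.9  -0.    0.96  1.39]
 target (414.5, -44.4, 46.3) dp [ -0.8 130.   -0.2]
dome top [229.98911236 232.33503759 232.88637399 233.23690699]
15304 ((458.76397705078125, -43.9577522277832), (188.3083038330078, 88.35601806640625), 3.310535430908203) [362.59494857 -93.01700619  28.00924964] [551.92244597   5.29468453  37.02477979]
```

View pics/w11.png

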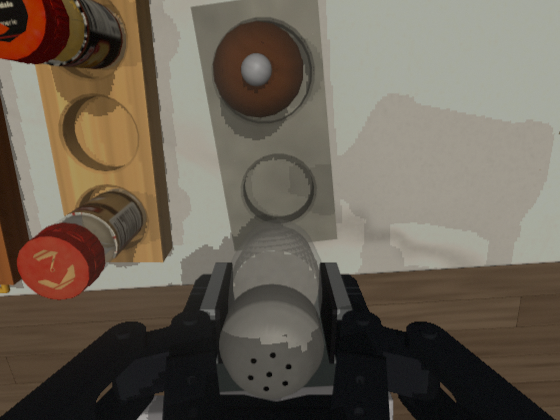

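The mill stands in the large well at (257,68) and the salt is over the small well at (279,187). Positions agree within 0.5 mm, so I'm lowering.

drive_tool(dp=[[-0.2, 5, 0], [-0.2, 20, 0], [-0.2, 45, 0], [-0.2, 70, 0], [-0.2, 90, 0], [-0.2, 104, 0], [-0.2, 112, 0], [-0.2, 118, 0], [-0.2, 122, 0], [-0.2, 125, 0], [-0.2, 127, 0], [-0.2, 127, 0]], yaw=[0, 0, 0, 0, 0, 0, 0, 0, 0, 0, 0, 0])

```text
t: 42.4
eef_pos: [414.7, -44.7, 49.3]
tcp_rot: [-0.482, 0.482, -0.517, 0.517]
contact_force: [0.6, 0.0, -0.6]
opening: 37.7
```

drive_tool(dp=[[0, 1, 0], [0, 2, 0], [0, 3, 0], [0, 3, 0], [0, 3, 0]], yaw=[0, 0, 0, 0, 0])

```text
t: 43.02
eef_pos: [414.9, -44.7, 46.8]
tcp_rot: [-0.483, 0.482, -0.517, 0.517]
contact_force: [-2.8, -0.4, 19.2]
opening: 37.1
```

drive_tool(dp=[[0, 0, 0], [0, 0, 0], [0, 0, 0], [0, 0, 0], [0, 0, 0], [0, 0, 0], [0, 0, 0]], yaw=[0, 0, 0, 0, 0, 0, 0], jaw=0.85)

```text
t: 43.9
eef_pos: [414.7, -44.6, 46.3]
tcp_rot: [0.482, -0.482, 0.517, -0.517]
contact_force: [0.4, 0.3, -0.1]
opening: 72.6
```

drive_tool(dp=[[0, -5, 0], [0, -20, 0], [0, -45, 0], [0, -75, 0], [0, -105, 0], [0, -135, 0], [0, -160, 0], [0, -171, 0], [0, -174, 0], [0, -174, 0]], yaw=[0, 0, 0, 0, 0, 0, 0, 0, 0, 0])

```text
t: 45.15
eef_pos: [414.4, -44.5, 219.7]
tcp_rot: [0.482, -0.483, 0.517, -0.517]
contact_force: [0.2, 0.3, -0.9]
opening: 72.7
```

```bash
python3 - <<'E'
from h import *
c,T,W=wrist("w12")
for lo,hi in [(45,78),(84,92),(92,110)]: circ(W,413,-46.5,26,lo,hi)
P=W[(np.hypot(W[...,0]-413,W[...,1]+46)<20)&(W[...,2]>90)&(W[...,2]<120)]; print("dome top",np.percentile(P[:,2],[50,90,97,99]))
for lo,hi in [(97,111),(119,132)]: circ(W,503,-41,40,lo,hi)
to((474,-341.6,220.3))
E
```

```text
45 78 n 660 circ 412.9 -45.0 21.4 zmean 60.8 rect 85.3
84 92 n 103 circ 414.3 -44.8 17.2 zmean 89.6 rect 84.4
92 110 n 1432 circ 414.4 -45.0 17.0 zmean 99.4 rect 87.4
dome top [100.18661693 102.80269997 103.45222043 103.94174641]
97 111 n 3524 circ 502.9 -40.9 25.6 zmean 107.3 rect 46.4
119 132 n 524 circ 502.8 -40.7 7.8 zmean 123.7 rect 86.0
t 45.2 tcp [414.3 -44.5 219.6] jaw deg -94.0 open 73.0 F [-0.6  0.8 -0.4] j [-0.25  0.22  1.84  0.    1.08  1.39]
 target (474, -341.6, 220.3) dp [292.2  -0.9  80.1]
```

Salt is set, with its top at 104 mm and its lean within the uneven-foot allowance. Last is the jar.

drive_tool(dp=[[10, 0, 3], [32, 0, 9], [66, 0, 18], [105, 0, 29], [145, 0, 40], [185, 5, 51], [225, 15, 62], [258, 25, 71], [280, 35, 77], [290, 40, 79.5], [292.5, 40, 80], [292.5, 40, 80], [292.5, 40, 80]], yaw=[0, 0, 0, 0, 0, 0, 0, 0, 0, 0, 0, 0, 0], jaw=1)

```text
t: 46.82
eef_pos: [474.3, -341.3, 180.8]
tcp_rot: [-0.483, 0.483, -0.517, 0.517]
contact_force: [0.1, 0.1, 0.3]
opening: 85.1
```

```bash
python3 - <<'E'
from h import *
to((474,-341.6,74.3))
c,T,W=wrist("w13")
for lo,hi in [(40,80),(98,112)]: circ(W,473,-343,30,lo,hi)
E
```

```text
t 46.83 tcp [ 474.3 -341.3  180.8] jaw deg -93.9 open 85.1 F [0.1 0.1 0.3] j [-0.73  0.49  1.51  0.    1.14  0.91]
 target (474, -341.6, 74.3) dp [  0.3 106.5  -0.4]
40 80 n 778 circ 477.8 -345.1 22.1 zmean 63.5 rect 86.0
98 112 n 3594 circ 472.8 -344.8 22.1 zmean 106.1 rect 89.7
```

drive_tool(dp=[[0.7, 8, 0], [0.7, 28, 0], [0.7, 55, 0], [0.7, 80, 0], [0.7, 96, 0], [0.7, 104, 0], [0.7, 106, 0], [0.7, 106, 0], [0.7, 106, 0]], yaw=[0, 0, 0, 0, 0, 0, 0, 0, 0])

```text
t: 48.0
eef_pos: [474.5, -342.9, 74.9]
tcp_rot: [-0.482, 0.482, -0.517, 0.517]
contact_force: [-0.2, 0.0, 0.2]
opening: 85.6
```

drive_tool(dp=[[0, 0, 0], [0, 0, 0], [0, 0, 0], [0, 0, 0], [0, 0, 0], [0, 0, 0], [0, 0, 0], [0, 0, 0]], yaw=[0, 0, 0, 0, 0, 0, 0, 0], jaw=0)

```text
t: 49.0
eef_pos: [474.4, -342.8, 74.7]
tcp_rot: [-0.482, 0.482, -0.517, 0.517]
contact_force: [0.6, 0.3, 6.1]
opening: 43.3
```

drive_tool(dp=[[0, -4, 0], [0, -14, 0], [0, -34, 0], [0, -59, 0], [0, -84, 0], [0, -109, 0], [0, -129, 0], [0, -140, 0], [0, -144, 0], [0, -144, 0]], yaw=[0, 0, 0, 0, 0, 0, 0, 0, 0, 0])

```text
t: 50.25
eef_pos: [474.1, -342.5, 218.0]
tcp_rot: [0.482, -0.482, 0.517, -0.517]
contact_force: [0.4, 0.1, -1.6]
opening: 42.9
```

```bash
python3 - <<'E'
from h import *
to((469,90.5,218.3))
E
```

```text
t 50.25 tcp [ 474.1 -342.5  218. ] jaw deg -94.0 open 42.9 F [ 0.4  0.1 -1.6] j [-0.73  0.45  1.46  0.    1.23  0.91]
 target (469, 90.5, 218.3) dp [-4.317e+02 -2.000e-01 -3.500e+01]
```

drive_tool(dp=[[-10, 0, -1], [-32, 0, -3], [-65, 0, -5], [-105, 0, -9], [-145, 0, -12], [-185, 0, -15], [-225, 0, -18], [-265, 0, -22], [-305, 0, -25], [-345, 0, -28], [-380, 0, -31], [-408, 0, -33], [-424, 0, -34], [-430, 0, -35], [-431.5, 0, -35], [-431.5, 0, -35]], yaw=[0, 0, 0, 0, 0, 0, 0, 0, 0, 0, 0, 0, 0, 0, 0, 0])

```text
t: 52.25
eef_pos: [469.2, 89.7, 218.3]
tcp_rot: [-0.482, 0.482, -0.517, 0.517]
contact_force: [-0.5, 0.0, -1.1]
opening: 43.3
```

```bash
python3 - <<'E'
from h import *
to((469,90.5,88.3))
c,T,W=wrist("w14")
circ(W,469,89,30,243,256)
P=W[(abs(W[...,0]-469)<130)&(abs(W[...,1]-91)<60)&(W[...,2]>28)&(W[...,2]<40)]; print(len(P),cv2.minAreaRect(P[:,:2].astype(np.float32)),P.min(0),P.max(0))
circ(W,538,83,30,113,126)
circ(W,399,93,30,113,126)
E
```

```text
t 52.25 tcp [469.2  89.7 218.3] jaw deg -94.0 open 43.3 F [-0.5  0.  -1.1] j [ 0.06  0.3   1.71 -0.    1.12  1.7 ]
 target (469, 90.5, 88.3) dp [ -0.8 130.   -0.2]
243 256 n 11810 circ 474.0 88.3 29.0 zmean 249.9 rect 62.3
6860 ((493.8424377441406, 86.47007751464844), (78.1834945678711, 165.0811309814453), 85.83763122558594) [414.34716325  41.98683062  28.07671055] [578.91924848 131.31474027  37.15634771]
113 126 n 3774 circ 538.0 81.6 22.0 zmean 120.3 rect 68.2
few 0
```

View pics/w14.png

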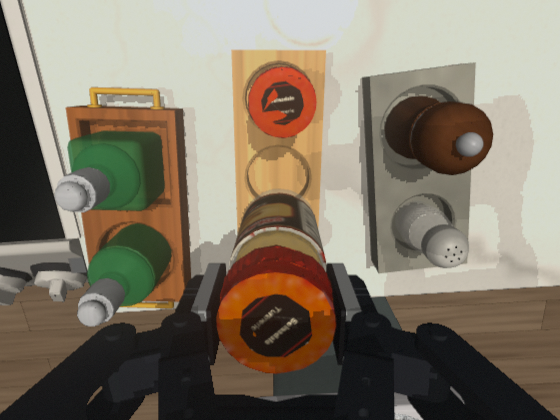

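The four placed items stand correctly. The jar hangs over the empty middle well at (278,172), aligned within 0.5 mm.

drive_tool(dp=[[-0.3, 5, 0], [-0.3, 20, 0], [-0.3, 45, 0], [-0.3, 70, 0], [-0.3, 90, 0], [-0.3, 104, 0], [-0.3, 112, 0], [-0.3, 118, 0], [-0.3, 122, 0], [-0.3, 125, 0], [-0.3, 127, 0], [-0.3, 128, 0], [-0.3, 129, 0], [-0.3, 130, 0], [-0.3, 130, 0], [-0.3, 130, 0]], yaw=[0, 0, 0, 0, 0, 0, 0, 0, 0, 0, 0, 0, 0, 0, 0, 0])

```text
t: 54.3
eef_pos: [469.4, 90.5, 88.6]
tcp_rot: [-0.483, 0.482, -0.517, 0.517]
contact_force: [-0.4, -1.7, 6.3]
opening: 42.9
```

drive_tool(dp=[[0, 0, 0], [0, 0, 0], [0, 0, 0], [0, 0, 0], [0, 0, 0], [0, 0, 0], [0, 0, 0]], yaw=[0, 0, 0, 0, 0, 0, 0], jaw=0.85)

```text
t: 55.18
eef_pos: [469.1, 90.5, 88.3]
tcp_rot: [0.482, -0.482, 0.517, -0.517]
contact_force: [0.1, 0.3, 1.1]
opening: 72.5
```

drive_tool(dp=[[0, -5, 0], [0, -20, 0], [0, -45, 0], [0, -75, 0], [0, -105, 0], [0, -125, 0], [0, -132, 0], [0, -132, 0]], yaw=[0, 0, 0, 0, 0, 0, 0, 0])

```text
t: 56.18
eef_pos: [469.1, 90.5, 220.3]
tcp_rot: [-0.482, 0.482, -0.517, 0.517]
contact_force: [0.1, -0.1, -0.0]
opening: 72.9
```

drive_tool(dp=[[15, 0, 0], [50, 0, 0], [95, 0, 0], [140, 0, 0], [185, 0, 0], [230, 0, 0], [270, 0, 0], [300, 0, 0], [315, 0, 0], [320, 0, 0], [320, 0, 0]], yaw=[0, 0, 0, 0, 0, 0, 0, 0, 0, 0, 0])

```text
t: 57.55
eef_pos: [446.9, -228.3, 220.1]
tcp_rot: [0.482, -0.482, 0.517, -0.517]
contact_force: [-0.3, 0.6, -0.2]
opening: 72.5
```

```bash
python3 - <<'E'
from h import *
to()
c=viewer.read_camera("top"); W=cloud(c)
im=c["color"][140:265,125:425]; cv2.imwrite("pics/top1c.png",cv2.resize(im,None,fx=2.66,fy=2.66,interpolation=cv2.INTER_CUBIC))
for n,x,y,b in [("oil",491,226.5,[(66,78),(125,138)]),("vin",398.4,236.5,[(60,78),(125,138)]),("pep",504.3,-39,[(95,113),(121,130)]),("salt",414.5,-44.5,[(92,110)]),("jar",469,90.5,[(112,128)]),("far",538.6,83.9,[(112,128)]),("near",399.3,94.5,[(112,128)])]:
    print(n)
    for lo,hi in b: circ(W,x,y,40,lo,hi)
E
```

```text
t 57.55 tcp [ 446.9 -228.3  220.1] jaw deg -94.0 open 72.5 F [-0.3  0.6 -0.2] j [-0.59  0.33  1.66  0.    1.15  1.05]
oil
66 78 n 179 circ 489.9 227.0 39.0 zmean 74.2 rect 83.7
125 138 n 57 circ 488.8 225.6 11.5 zmean 132.0 rect 5.1
vin
60 78 n 77 circ 398.1 235.3 30.3 zmean 71.7 rect 89.4
125 138 n 56 circ 399.3 234.7 13.1 zmean 131.6 rect 28.5
pep
95 113 n 230 circ 504.1 -38.2 25.7 zmean 107.3 rect 1.3
121 130 n 24 circ 504.7 -38.8 7.6 zmean 124.9 rect 45.9
salt
92 110 n 123 circ 415.3 -42.3 16.9 zmean 99.9 rect 89.3
jar
112 128 n 233 circ 469.1 90.1 22.0 zmean 120.8 rect 22.4
far
112 128 n 223 circ 539.0 84.2 22.2 zmean 120.8 rect 3.7
near
112 128 n 231 circ 399.4 94.2 22.4 zmean 121.0 rect 63.6
```

View pics/top1c.png

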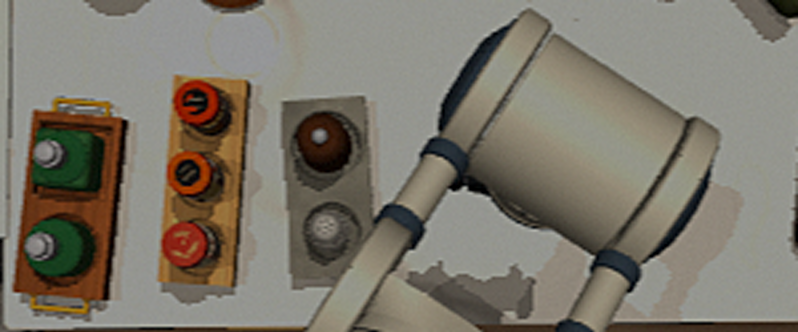

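All five are in their wells and upright, the rack jars have not moved, and the robot is clear. Handing in.

```bash
python3 -c "
from rig import r
print(r.finish_job())"
```

```text
the job is handed in; nothing more can be done
None
```

All five seasonings are in their wells, placed in the order listed (oil, vinegar, pepper, salt, spice jar). Each was lowered until I felt contact with the floor and only then released. I handed the job in at about 58 s, with the arm clear of everything.

- **Final check:** the last top view shows every item upright with its top at the height expected for standing on its well floor. The two rack jars are within about 0.5 mm of where they started. The highest contact force I read was about 19 N.
- **Disagreements:** the wrist and top cameras differed by 2–3 mm. I settled this by comparing them with objects held in the gripper. The salt shaker closed at 37.5 mm where I expected about 42 mm, but the wrist view showed it held straight. It now leans about 2°, which matches its uneven foot.

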